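Turn the cam to its low point and push the tile home

TASK

Seat the clear tile in the bench fixture. First push the cam's lever round with the fingertips until the notch of the cam plate squarely faces the slide's roller (the lever then points straight along the slide's forward direction); only after that push the slide forward by its upright paddle until it has pressed the tile fully home against the end stop. Do not touch or lift the tile yourself, do not push on the slide while the cam still blocks it, and leave the small carton, the jar and the tape roll where they are.

Things in the scene. Friction and masses are not known exactly. Their poses are not given: they have to be found in the camera images.
- fixture: Aluminium base plate 220 x 185 x 12 mm, fixed to the bench; origin at the centre of its underside, z up. +x is the slide's forward direction, +y its left. The tile's channel is on the +y side (centre line y = 50 mm, sides 20 mm high from the bench); it ends at the end stop (face at x = 61 mm, top 32 mm above the bench). The cam is on the -y side, the slide's rail at y = 0.
- cam_pivot (a point): Point on the cam's upright turning axis, 45 mm above the bench, at x = 40, y = -40 mm of the fixture. The dark steel cam plate is a disc of radius 58 mm, 16 to 28 mm above the bench, with one flared notch (40 mm wide at the rim, 21 mm inside, 42 mm deep: the low point). A hub of radius 13 mm rises to 61 mm.
- lever_end (a point): Rounded outer end of the black lever, 85 mm from the pivot, 46 mm above the bench. The lever is a straight bar from the hub, opposite to the notch, 14 mm wide (18 mm at the end, which reaches 94 mm from the pivot), 36 to 56 mm above the bench. Pushed sideways at its outer half it turns with about 2.5 N of friction and stays where it is left.
- cam (a joint): Angle of the cam (rad). 0: low point, notch facing the roller, lever pointing to the fixture's +x. Grows clockwise seen from above (lever to the fixture's -y at 1.57). Range -0.6 to 2.45, so 0 is not at a stop. Starts between 0.9 and 2.2. The roller enters the notch within about 0.3 either side of 0; elsewhere the cam's rim blocks the slide.
- slide (a joint): Travel of the steel follower slide (m) along the fixture's +x: 0 fully back; starts at 0 to 0.005. The cam's rim blocks it at 0.008; with the cam at its low point it goes on until the tile meets the end stop at about 0.036 (home; then the push force rises). About 2.5 N of friction; stays where it is left. At 0 its roller (radius 8 mm) is at x = -34 mm of the fixture, its pusher face at x = -51 mm.
- paddle_back (a point): Centre of the back face (the face to push, toward the fixture's +x) of the upright black paddle on the slide, 55 mm above the bench; axes as the fixture's. The paddle is 10 mm thick along x, 56 mm wide along y, from 33.5 to 73.5 mm above the bench. Behind it the slide's flat top (33.5 mm above the bench) reaches 30 mm further back.
- tile: Clear acrylic tile, 76 x 56 x 14 mm, loose in the channel with its long side along it; origin at the centre of its underside, 12 mm above the bench, its y axis along the channel. Starts 1 to 15 mm ahead of the pusher; seated, its origin is at x = 23 mm of the fixture.
- carton: Small white carton, 36 x 29 x 38 mm, loose on the bench, origin at the centre of its underside; a bystander.
- jar: Little round jar with a white cap, 30 mm across, 28 mm high, loose on the bench, origin at the centre of its underside; a bystander.
- tape: Small tape roll lying flat, 56 mm across, 13 mm high, loose on the bench, origin at the centre of its underside; a bystander.

How it is judged:
By the outcome, as a careful person would: the job done as asked, in the order asked, and still so for the second after the job is handed in, with the robot touching nothing.
It also fails if it takes over 48 s, if anything falls off the work surface, if the arm or the gripper's body presses on something with over 40 N, if the wrist force passes 120 N, or if a joint passes its speed limit or range.

ROBOT

A 6-joint arm with a two-finger parallel gripper is mounted at the origin on the work surface; the furniture and walls round the work are solid. World frame = base frame: x ahead of the robot, y to its left, z up, the work surface at z = 0. Lengths are in m, angles in rad, forces in N, time in s.
With the tool pointing down it reaches from about 0.375 to 0.975 m from the base axis. Payload 3.8 kg.
Tool frame: the origin (TCP) lies on the centre line of the jaws, within the pads' length; the fingertips stand 11 mm ahead of it and the grasp point (between the pads) lies 8 mm behind it; z points along the fingers, y is the line along which they close (so a half turn about z gives the same grasp; the last joint's range is limited). The gripper opens to 88 mm and grips with 3 to 60 N. Pads are 18 mm wide; open, the fingers measure 123 mm over their backs; the gripper's body (75 mm by 187 mm) begins 45 mm behind the grasp point.
Start: joints at [1.19, 0.264, 1.604, -0, 1.274, -0.037], TCP at [0.228, 0.635, 0.25] pointing down, gripper open.
Joint ranges: [-2.63, 2.63], [-0.94, 2.18], [0.31, 2.57], [-1.31, 4.45], [0, 2.66], [-2.55, 2.55]. Speed limits (rad/s): [2.57, 2.57, 3.14, 3.14, 3.14, 3.14].

INTERFACE

Orientations are given as a unit quaternion [w, x, y, z].
In Python, from workcell import sense, grab_frame, camera_info, manip gives the robot as it stands. The module is installed in compiled form; this text tells all that it offers.
- The arm moves only by the tool step_arm, never from a script. Its argument "increments" is a list of rows, each a list of 7 numbers: the shift along the tool's x, y, z in cm, then the turn, a rotation vector about the tool's x, y, z in degrees, then the closure in counts, from 0 (fully open) to 255 (shut). In form: [[x, y, z, rx, ry, rz, fingers], ...]. A call has 1 to 8 rows; each row shifts and turns the commanded pose from where the row before left it, along the tool's axes as they then stand; what a row does not reach is not made up. A row lasts 1/10 s, in which the tool goes at most 50 mm and 8.59 degrees, less where a joint would pass 70% of its speed; a pose out of reach is approached as far as the arm can. A call is refused whole if a number of a shift passes 5 or a number of a turn 8.59, either way. A call with a gripper value outside its range is refused whole. The fingers move at their own pace and stop on an object; "force" is the grip in N (left out, the last holds). Time passes only in rows, so rows that do not move let the fingers close. It gives the time, the measured TCP pose, the force, the opening and the grip force at its end, in the units of the state.
- sense(): the state, without advancing time (a new reading comes with each control period).
- grab_frame(name): name is "side" or "top" or "wrist"; returns the picture (400x640x3 uint8, red, green, blue); there is no depth.
- camera_info(name): a dict with "vertical_fov" (degrees; the focal length in pixels is half the picture's height over the tangent of half this angle, whatever the lens; pixels are square), "cx", "cy" (the principal point, pixels), "R" (3x3) and "t" (3): a world point X has camera coordinates R X + t. Camera axes: x right, y down, z forward; pixel columns grow to the right and rows downward; lengths in m; the calibration is good to about 2 mm. A picture is of the moment at which its call begins: read the wrist's pose just before it. camera_info takes no time and is no camera call; for the wrist camera it gives the pose at the moment of the call.
- manip.close_job(): hands the job in; it is judged then, once.
The state is a dict: "clock": time; "joint_positions": joint angles; "dq": joint speeds; "tau": joint torques, N m; "tcp_pos": TCP position; "orientation": TCP orientation; "contact_force": force on the tool from outside, world axes, zero at the start; "ft_torque": the same for the moment, N m; "gripper_width": finger opening in m; "finger_force": force on a finger pad.
Only numpy, scipy, OpenCV 4.12 (cv2) and the standard library are available. Lean on these libraries where they do the work, as an engineer would, in place of code of your own. Each camera call takes 0.05 s, during which the arm holds its last target. There are 200 camera calls.

## Working session

There is one attempt and no reset: what is moved stays moved. The work goes in short steps, Python scripts to look and compute and a tool call to move; the robot and the scene stay as the last step left them, time stands still between calls to the robot, and variables do not carry over. Pictures are saved under pics/ and viewed, at most 10 in all, crops included, and the job is handed in when it is done.

Besides the shell and the picture viewer there is one more tool, called after "Request:" as a command line: name --pt "numbers of a row" for each row, then --argument value for the rest. step_arm: Moves the arm, as the interface text tells. Its arguments: {"type":"object","properties":{"increments":{"type":"array"},"force":{"type":"number"}},"required":["increments"]}

```bash
mkdir -p pics; python3 - <<'E'
from workcell import *
import cv2,numpy as np
s=sense();print(s)
for n in("top","side"):
    i=camera_info(n);print(n,i)
    cv2.imwrite(f"pics/{n}0.png",grab_frame(n)[:,:,::-1])
E
```

```text
{'clock': 0.0, 'joint_positions': array([ 1.19008021e+00,  2.64768577e-01,  1.60533886e+00,  7.96635996e-06,
        1.27367551e+00, -3.68919028e-02]), 'dq': array([-9.55889263e-04, -7.71594065e-04,  7.97585149e-04,  1.26364426e-03,
        1.29912922e-03, -3.98780748e-05]), 'tau': array([ 7.96782515e-04, -5.02104235e+01, -3.56877565e+01,  7.31785898e-02,
        2.90922186e-02, -1.36836752e-04]), 'tcp_pos': array([0.22728297, 0.63487891, 0.24839654]), 'orientation': array([-2.30737457e-04,  1.71067631e-01,  9.85258680e-01, -1.07056937e-03]), 'contact_force': array([-0.11353192,  0.00939205,  0.40956123]), 'ft_torque': array([-0.01688397, -0.03928062, -0.03949011]), 'finger_force': 0.0, 'gripper_width': 0.0883067621157055}
top {'vertical_fov': 53.45445089735473, 'cx': 319.9017773048538, 'cy': 199.94582437955637, 'R': array([[ 0.00310467, -0.99999095,  0.00290884],
       [-0.98910898, -0.00349891, -0.14714338],
       [ 0.14715223, -0.00242033, -0.9891109 ]]), 't': array([0.13251229, 0.4455183 , 0.84854729])}
side {'vertical_fov': 44.53218606800564, 'cx': 322.95491848497056, 'cy': 200.8428878883789, 'R': array([[ 0.98373238, -0.1792037 ,  0.01251556],
       [-0.10779414, -0.64459309, -0.75688848],
       [ 0.14370466,  0.7432266 , -0.6534242 ]]), 't': array([-0.39570451,  0.15799959,  0.92295433])}
```

View pics/top0.png

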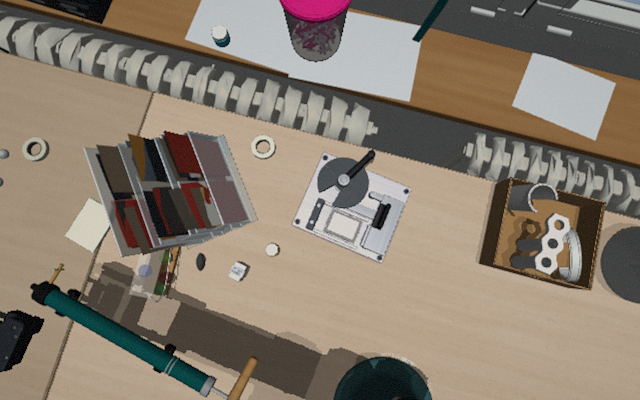

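View pics/side0.png

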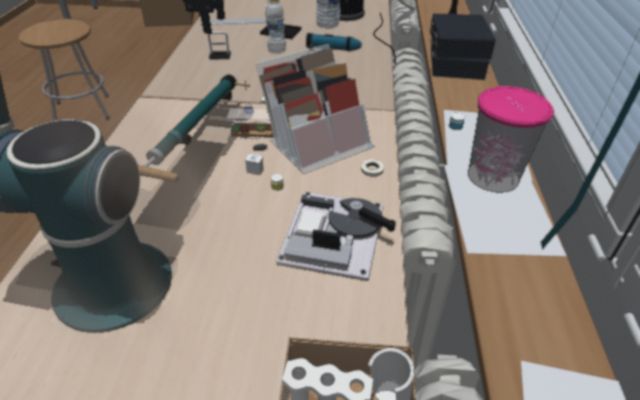

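The top view shows the fixture near (350,207), with the cam hub at about (344,180), the lever end at (372,155), the paddle at (381,213) and the end stop at (316,211). In the side view the fixture is near (335,235). I'll enlarge the top view.

```bash
cat > h.py <<'E'
from workcell import *
import cv2,numpy as np
def ray(n,u,v,z,i=None):
    i=i or camera_info(n);f=200/np.tan(np.radians(i["vertical_fov"]/2))
    R,t=np.array(i["R"]),np.array(i["t"]);c=-R.T@t
    d=R.T@np.array([(u-i["cx"])/f,(v-i["cy"])/f,1]);return c+d*(z-c[2])/d[2]
def proj(n,X,i=None):
    i=i or camera_info(n);f=200/np.tan(np.radians(i["vertical_fov"]/2))
    p=np.array(i["R"])@X+i["t"];return np.array([f*p[0]/p[2]+i["cx"],f*p[1]/p[2]+i["cy"]])
E
python3 - <<'E'
from h import *
im=cv2.imread("pics/top0.png")
c=im[140:275,280:420]
cv2.imwrite("pics/topc.png",cv2.resize(c,None,fx=4.4,fy=4.4,interpolation=cv2.INTER_CUBIC))
E
```

```text
(no output)
```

View pics/topc.png

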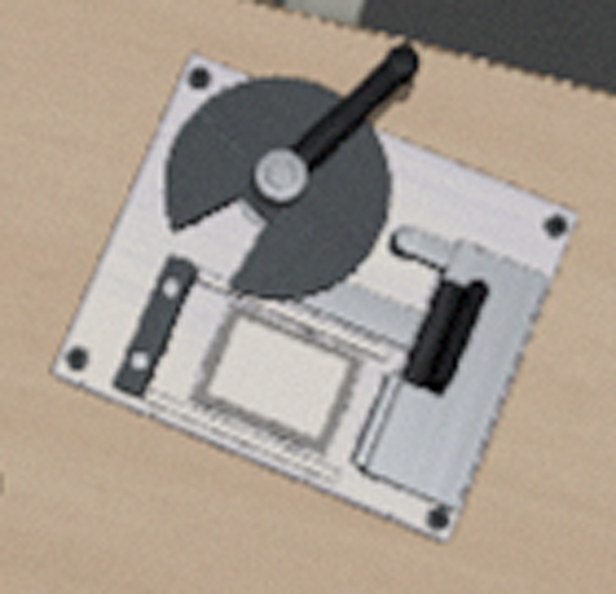

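The crop shows plate corners at (192,55), (578,215), (440,540) and (52,375), the hub at (281,175), the lever end at (404,60), and the paddle top between (447,335) and (490,285).

```bash
cat >> h.py <<'E'
def fix():
    P=[ray("top",280+u/4.4,140+v/4.4,.012)[:2] for u,v in((192,55),(578,215),(440,540),(52,375))]
    P=np.array(P);O=P.mean(0);x=(P[0]+P[3]-P[1]-P[2]);a=np.arctan2(x[1],x[0]);y=(P[2]+P[3]-P[0]-P[1])
    a2=np.arctan2(-y[0],y[1]);return P,O,a,a2
E
python3 - <<'E'
from h import *
P,O,a,a2=fix()
print(P,O,np.degrees([a,a2]),[np.linalg.norm(P[i]-P[i-1]) for i in range(4)])
a=(a+a2)/2
R=np.array([[np.cos(a),-np.sin(a)],[np.sin(a),np.cos(a)]])
loc=lambda w:R.T@(w[:2]-O)*1000
t=lambda u,v,z:loc(ray("top",280+u/4.4,140+v/4.4,z))
piv=t(281,173,.061);print("piv",piv)
le=t(404,60,.056);print("lev",le,np.linalg.norm(le-[40,-40]),"cam",-np.arctan2(*(le-[40,-40])[::-1]))
print("paddle top",[t(u,v,.0735) for u,v in((447,270),(488,285),(443,392),(405,380))])
print("tile",[t(u,v,.026) for u,v in((228,303),(360,355),(325,455),(195,397))])
for n,u,v,z in(("carton",239,271,.03),("jar",272,250,.028),("tape",263,147,.01)):print(n,ray("top",u,v,z))
s=sense();print(R, )
for n,l in(("piv",(40,-40)),("pad0",(-80,0))):print(n,O+R@np.array(l)/1000)
for n,X in (("O",[*O,.012]),):print(proj("side",X))
E
```

```text
[[ 5.59140286e-01  1.25646536e-01]
 [ 4.74479734e-01 -7.47659884e-02]
 [ 3.07696400e-01  5.35213748e-05]
 [ 3.90433246e-01  1.96948328e-01]] [0.43293742 0.0619706 ] [67.15286052 66.46468619] [np.float64(0.1831557007968817), np.float64(0.2175605403684022), np.float64(0.18279671623111407), np.float64(0.21357188632865623)]
piv [ 39.69782258 -40.92679365]
lev [   5.73710263 -119.41716352] 86.49295924210107 cam 1.9781000861083138
paddle top [array([-52.26690513, -26.20834412]), array([-73.07548826, -27.28134444]), array([-72.55200186,  28.91768855]), array([-53.78629389,  30.8049996 ])]
tile [array([39.01407456, 24.173655  ]), array([-32.48336358,  22.04663626]), array([-35.59822058,  75.37000918]), array([35.54896359, 74.53449169])]
carton [0.28920195 0.30881079 0.03      ]
jar [0.33462989 0.23850115 0.028     ]
tape [0.57228212 0.26644063 0.01      ]
[[ 0.39380116 -0.91919565]
 [ 0.91919565  0.39380116]]
piv [0.48545729 0.08298638]
pad0 [ 0.40143332 -0.01156505]
[332.1359316  230.58078415]
```

Request:
step_arm --pt "0 0 -4 0 0 0 0" --pt "0 0 -4 0 0 0 0" --pt "-3.5 -3.3 -3 0 0 0 0" --pt "-3.5 -3.3 0 0 0 0 60" --pt "-3.5 -3.3 0 0 0 0 100" --pt "-3.5 -3.3 0 0 0 0 140" --pt "-3.5 -3.3 0 0 0 0 140" --pt "-3.5 -3.3 0 0 0 0 140"

```text
clock: 0.9
tcp_pos: [0.3562, 0.3814, 0.3557]
orientation: [-0.0, 0.171, 0.985, -0.0]
contact_force: [0.6, 0.1, 0.5]
gripper_width: 0.0503
finger_force: 0.0
```

Request:
step_arm --pt "-3.5 -3.3 0 0 0 0 140" --pt "-3.5 -3.3 0 0 0 0 140" --pt "-3.5 -3.3 0 0 0 0 140" --pt "-3.5 -3.3 0 0 0 0 140" --pt "-3.5 -3.3 0 0 0 0 140" --pt "-3.5 -3.3 3 0 0 0 140" --pt "0 0 5 0 0 0 140" --pt "0 0 3 0 0 0 140"

```text
clock: 1.7
tcp_pos: [0.4834, 0.1292, 0.2463]
orientation: [-0.002, 0.173, 0.985, -0.001]
contact_force: [-0.2, 0.4, -0.8]
gripper_width: 0.0396
finger_force: 0.0
```

```bash
cat >> h.py <<'E'
O=np.array([.43294,.06197]);A=np.radians(66.81)
R2=np.array([[np.cos(A),-np.sin(A)],[np.sin(A),np.cos(A)]])
W=lambda x,y:O+R2@np.array([x,y])/1000
def pose():
    s=sense();w,x,y,z=s["orientation"];yt=np.array([2*(x*y-w*z),1-2*(x*x+z*z)])
    psi=np.degrees(np.arctan2(yt[1],yt[0]));L=R2.T@(s["tcp_pos"][:2]-O)*1000
    return s,psi,L
def todo(x,y):  # shift in tool axes (cm) to bring TCP to fixture point x,y mm
    s,psi,L=pose();d=(W(x,y)-s["tcp_pos"][:2])*100;p=np.radians(psi)
    return np.round([-np.sin(p)*d[0]+np.cos(p)*d[1],np.cos(p)*d[0]+np.sin(p)*d[1]],2)
def rep():
    s,psi,L=pose();print("t",s["clock"],"tcp",s["tcp_pos"].round(4),"psi",round(psi,1),"fix",L.round(1),"F",s["contact_force"].round(1),"w",round(s["gripper_width"],4),"q",s["joint_positions"].round(2))
E
python3 - <<'E'
from h import *
rep();i=camera_info("wrist");im=grab_frame("wrist");cv2.imwrite("pics/w0.png",im[:,:,::-1])
print(i)
phi=-1.978
print("todo",todo(40+75*np.cos(phi),-40+75*np.sin(phi)))
print("pix piv",proj("wrist",np.array([*W(40,-40),.061]),i),"lev",proj("wrist",np.array([*W(40+85*np.cos(phi),-40+85*np.sin(phi)),.056]),i),"padtop back",[proj("wrist",np.array([*W(-72.5,y),.0735]),i) for y in(-28,28)])
E
```

```text
t 1.7 tcp [0.4834 0.1292 0.2463] psi 70.1 fix [ 81.6 -19.9] F [-0.2  0.4 -0.8] w 0.0396 q [ 0.21 -0.07  1.97  0.    1.24 -1.01]
{'vertical_fov': 66.7731936424793, 'cx': 317.90604578494407, 'cy': 202.79042180810674, 'R': array([[ 3.39737556e-01,  9.40519985e-01, -7.41701160e-04],
       [ 9.02281855e-01, -3.25702280e-01,  2.82498635e-01],
       [ 2.65454038e-01, -9.66446195e-02, -9.59267414e-01]]), 't': array([-0.28497762, -0.43160361,  0.27013501])}
todo [-8.75 -7.54]
pix piv [279.52964493 199.70613263] lev [250.08187451 260.37117099] padtop back [array([170.01751585, 185.82339738]), array([165.51346351, 130.59548205])]
```

View pics/w0.png

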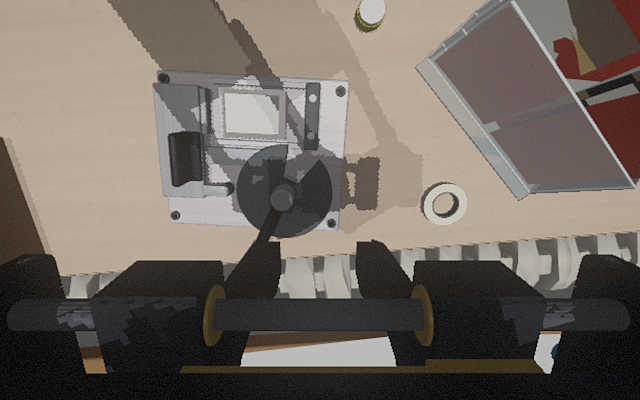

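The wrist view shows the hub at (284,197), within 5 px of the prediction. The paddle is at (185,158), and the lever runs down-left to behind the left finger, as predicted.

Request:
step_arm --pt "-4 -3 0 0 0 0 140" --pt "-4.5 -4 0 0 0 0 140" --pt "0 0 3 0 0 8 140" --pt "0 0 3 0 0 8 140" --pt "0 0 3 0 0 8 140" --pt "0 0 0 0 0 0 140" --pt "0 0 0 0 0 0 140"

```text
clock: 2.45
tcp_pos: [0.5358, 0.0458, 0.1601]
orientation: [-0.0, 0.37, 0.929, -0.0]
contact_force: [0.3, 0.4, 0.0]
gripper_width: 0.0392
finger_force: 0.0
```

```bash
python3 - <<'E'
from h import *
rep();phi=-1.978
print("todo",todo(40+75*np.cos(phi),-40+75*np.sin(phi)))
i=camera_info("wrist");im=grab_frame("wrist");cv2.imwrite("pics/w1.png",im[:,:,::-1])
for z in (0,.05,.1):print(z,ray("top",378,128,z)[:2],ray("side",430,235,z)[:2])
E
```

```text
t 2.45 tcp [0.5358 0.0458 0.1601] psi 46.5 fix [  25.7 -100.9] F [0.3 0.4 0. ] w 0.0392 q [ 0.04  0.08  1.99 -0.    1.07 -0.77]
todo [-1.28 -1.16]
0 [ 0.62261215 -0.00307842] [0.63741468 0.026338  ]
0.05 [0.60562869 0.00461675] [ 0.61241893 -0.02048365]
0.1 [0.58864522 0.01231192] [ 0.58742318 -0.06730529]
```

View pics/w1.png

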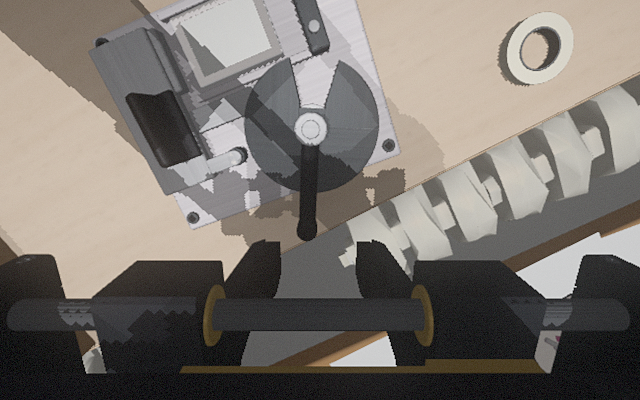

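The second wrist view shows the hub at (311,128), the lever end at (307,230), and the roll low at the right. I'll check the lever angle from this view.

```bash
python3 - <<'E'
from h import *
L=lambda u,v,z:R2.T@(ray("wrist",u,v,z)[:2]-O)*1000
h=L(311,128,.061);e=L(308,228,.056);print(h,e,-np.arctan2(*(e-h)[::-1]),np.linalg.norm(e-h))
print("corner screws",L(388,146,.013),L(193,218,.013))
E
```

```text
[ 42.51673049 -41.83030666] [  11.00583354 -117.98517442] 1.9631200783450047 82.41662762828703
corner screws [101.66240206 -83.34768961] [-98.61462114 -84.047285  ]
```

Request:
step_arm --pt "-1.2 -1.1 0 0 0 0 140" --pt "0 0 3 0 0 0 140" --pt "0 0 3 0 0 0 140" --pt "0 0 3 0 0 0 140" --pt "0 0 1.9 0 0 0 140" --pt "0 0 0 0 0 0 140" --pt "0 0 0 0 0 0 140"

```text
clock: 3.2
tcp_pos: [0.5385, 0.0296, 0.0526]
orientation: [0.001, 0.371, 0.928, 0.0]
contact_force: [0.7, -1.0, 0.8]
gripper_width: 0.0396
finger_force: 0.0
```

```bash
python3 - <<'E'
from h import *
rep();s,psi,l=pose()
print("ang",-np.arctan2(l[1]+40,l[0]-40),np.hypot(l[0]-40,l[1]+40))
# one-row constant arc: rotate 7deg ccw about pivot: shift in tool axes
E
```

```text
t 3.2 tcp [0.5385 0.0296 0.0526] psi 46.4 fix [  11.8 -109.8] F [ 0.7 -1.   0.8] w 0.0396 q [ 0.01  0.22  2.07 -0.    0.86 -0.8 ]
ang 1.9544794692798142 75.2818217607385
```

Request:
step_arm --pt "0.06 0.91 0 0 0 -7 140" --pt "0.06 0.91 0 0 0 -7 140" --pt "0.06 0.91 0 0 0 -7 140" --pt "0.06 0.91 0 0 0 -7 140" --pt "0.06 0.91 0 0 0 -7 140" --pt "0.06 0.91 0 0 0 -7 140" --pt "0 0 0 0 0 0 140"

```text
clock: 3.9
tcp_pos: [0.56, 0.0798, 0.0537]
orientation: [0.003, 0.014, 1.0, 0.0]
contact_force: [-0.1, -0.4, 0.5]
gripper_width: 0.04
finger_force: 0.0
```

```bash
python3 - <<'E'
from h import *
rep();s,psi,l=pose()
print("ang",-np.arctan2(l[1]+40,l[0]-40),np.hypot(l[0]-40,l[1]+40))
E
```

```text
t 3.9 tcp [0.56   0.0798 0.0537] psi 88.4 fix [  66.4 -109.7] F [-0.1 -0.4  0.5] w 0.04 q [ 0.1   0.26  2.01  0.    0.87 -1.45]
ang 1.2094057922188914 74.56274773854598
```

```bash
python3 - <<'E'
from h import *
a=grab_frame("wrist")[:,:,::-1];b=grab_frame("side")[:,:,::-1]
b=cv2.resize(b[150:290,250:450],(571,400),interpolation=cv2.INTER_CUBIC)
a=cv2.resize(a,(571,357));
cv2.imwrite("pics/w2.png",np.hstack([a[:300,50:450],b[:300,100:500]]))
E
```

```text
(no output)
```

View pics/w2.png

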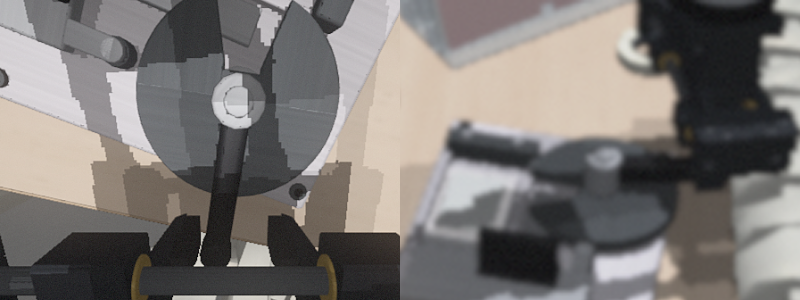

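The lever (running down to about (215,250)) sits between the fingers, resting on the left one, and follows the push. I'll carry on along the arc.

Request:
step_arm --pt "0.06 0.91 0 0 0 -7 140" --pt "0.06 0.91 0 0 0 -7 140" --pt "0.06 0.91 0 0 0 -7 140" --pt "0.06 0.91 0 0 0 -7 140" --pt "0.06 0.91 0 0 0 -7 140" --pt "0.06 0.91 0 0 0 -7 140" --pt "0.06 0.91 0 0 0 -7 140" --pt "0 0 0 0 0 0 140"

```text
clock: 4.8
tcp_pos: [0.5331, 0.1361, 0.0516]
orientation: [0.001, -0.401, 0.916, -0.0]
contact_force: [0.1, -1.0, 0.3]
gripper_width: 0.0396
finger_force: 0.0
```

```bash
cat >> h.py <<'E'
def lev():
    rep();s,psi,l=pose();print("ang",-np.arctan2(l[1]+40,l[0]-40),np.hypot(l[0]-40,l[1]+40))
E
python3 - <<'E'
from h import *
lev()
for a in(-.0,-.05,-.1,-.15):print(a,todo(40+75*np.cos(a),-40-75*np.sin(a)))
E
```

```text
t 4.8 tcp [0.5331 0.1361 0.0516] psi 137.2 fix [107.6 -62.9] F [ 0.1 -1.   0.3] w 0.0396 q [ 0.2   0.24  2.04  0.    0.86 -2.19]
ang 0.3265333268458933 71.40396285952981
-0.0 [0.07 2.4 ]
-0.05 [0.21 2.75]
-0.1 [0.36 3.1 ]
-0.15 [0.53 3.43]
```

Request:
step_arm --pt "0 0.74 0 0 0 -3 140" --pt "0 0.74 0 0 0 -3 140" --pt "0 0.74 0 0 0 -3 140" --pt "0 0.74 0 0 0 -3 140" --pt "0 0 0 0 0 0 140" --pt "0 0 0 0 0 0 140"

```text
clock: 5.4
tcp_pos: [0.5102, 0.154, 0.0511]
orientation: [0.0, -0.493, 0.87, 0.0]
contact_force: [-1.4, -1.2, -0.2]
gripper_width: 0.0401
finger_force: 0.0
```

```bash
python3 - <<'E'
from h import *
lev()
i=camera_info("wrist");im=grab_frame("wrist")[:,:,::-1];cv2.imwrite("pics/w3.png",im)
print("piv",proj("wrist",np.array([*W(40,-40),.061]),i),"lev end dir",proj("wrist",np.array([*W(125,-40),.056]),i))
for a in(-.1,-.15):print(a,todo(40+75*np.cos(a),-40-75*np.sin(a)))
E
```

```text
t 5.4 tcp [0.5102 0.154  0.0511] psi 149.1 fix [115.  -34.7] F [-1.4 -1.2 -0.2] w 0.0401 q [ 0.25  0.21  2.08  0.    0.86 -2.36]
ang -0.06995170137617973 75.16176870674778
piv [279.31889727 113.5842193 ] lev end dir [310.12426205 293.35946105]
-0.1 [0.06 0.21]
-0.15 [0.16 0.58]
```

View pics/w3.png

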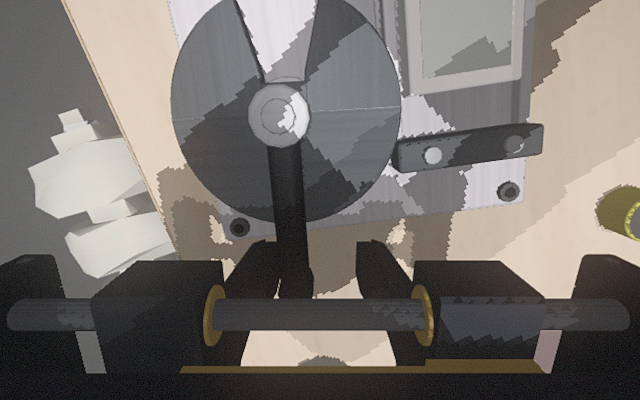

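The hub is at (279,115), the lever runs down to about (295,295), and the front plate screws are at (240,228) and (508,191). I'll take the lever's edges by threshold and compare its direction with the plate's.

```bash
python3 - <<'E'
from h import *
im=cv2.imread("pics/w3.png");g=im.max(2)
L=lambda u,v,z:R2.T@(ray("wrist",u,v,z)[:2]-O)*1000
for r in(150,175,200,225,232,238):
    c=np.where(g[r,255:335]<40)[0]+255
    if len(c):
        lo,hi=c.min(),c.max()+1;m=L((lo+hi)/2,r,.056);h=L(279,115,.061)
        print(r,lo,hi,m,"width",np.linalg.norm(L(lo,r,.056)-L(hi,r,.056)),"cam vs pivot nominal",-np.arctan2(m[1]+40,m[0]-40),"vs hub",-np.arctan2(*(m-h)[::-1]))
a,b=L(240,228,.013),L(508,191,.013);d=b-a;print(a,b,"fixture dir err",np.arctan2(-d[0],d[1]))
print(h)
E
```

```text
175 272 302 [ 65.49423515 -41.65483545] width 12.979087385584549 cam vs pivot nominal 0.06481924921903676 vs hub 0.05652551002697491
200 273 304 [ 76.69321614 -42.81886825] width 13.74014099491472 cam vs pivot nominal 0.07667200416398802 vs hub 0.07111244829821081
225 276 306 [ 88.51482004 -43.59101466] width 13.630598406012453 cam vs pivot nominal 0.07388418586727107 vs hub 0.06966353219504698
232 277 306 [ 91.91982348 -43.90491502] width 13.26950296698915 cam vs pivot nominal 0.07506915044623089 vs hub 0.07113984923989762
238 277 307 [ 94.88136519 -44.14493915] width 13.810850573859716 cam vs pivot nominal 0.07538232615831433 vs hub 0.07166997600520406
[101.95282198 -80.85052302] [100.04542923  79.37027308] fixture dir err 0.011904213993907562
[ 40.48526728 -40.23968326]
```

Request:
step_arm --pt "0.05 0.3 0 0 0 0 140" --pt "0.05 0.2 0 0 0 0 140" --pt "0 0 0 0 0 0 140" --pt "0 0 0 0 0 0 140"

```text
clock: 5.85
tcp_pos: [0.5058, 0.1561, 0.0511]
orientation: [0.001, -0.495, 0.869, -0.0]
contact_force: [3.2, 0.8, 0.3]
gripper_width: 0.0403
finger_force: 1.4
```

```bash
cat >> h.py <<'E'
def meas(fn):
    im=grab_frame("wrist")[:,:,::-1];cv2.imwrite(fn,im);g=im.max(2)
    L=lambda u,v,z:R2.T@(ray("wrist",u,v,z)[:2]-O)*1000
    i=camera_info("wrist");m=[]
    for t in(36,44,50,54):
        p=proj("wrist",np.array([*W(40+t,-40),.056]),i);r=int(p[1]);x=int(p[0])
        c=np.where(g[r,x-40:x+40]<40)[0]+x-40
        if len(c):
            k=L((c.min()+c.max()+1)/2,r,.056);print(r,c.min(),c.max()+1,k.round(1),"cam",-np.arctan2(k[1]+40,k[0]-40))
E
python3 - <<'E'
from h import *
lev();meas("pics/w4.png")
E
```

```text
t 5.85 tcp [0.5058 0.1561 0.0511] psi 149.3 fix [115.2 -29.9] F [3.2 0.8 0.3] w 0.0403 q [ 0.25  0.2   2.09  0.    0.85 -2.35]
ang -0.13371529234553656 75.88970456436164
198 268 301 [ 75.9 -39.7] cam -0.00790332546336565
215 271 303 [ 83.8 -39.9] cam -0.0026465550730118094
227 273 304 [ 89.6 -40.1] cam 0.002520755557627499
235 275 305 [ 93.6 -40.1] cam 0.0011448350332966973
```

Request:
step_arm --pt "0 -0.8 0 0 0 0 140" --pt "0 0 -3 0 0 0 140" --pt "0 0 -4 0 0 0 140" --pt "0 0 -4 0 0 0 140" --pt "0 0 0 0 0 8.5 255" --pt "0 0 0 0 0 8.5 255" --pt "0 0 0 0 0 8.5 255" --pt "0 0 0 0 0 8.5 255"

```text
clock: 6.7
tcp_pos: [0.511, 0.1511, 0.1601]
orientation: [-0.001, -0.216, 0.976, -0.0]
contact_force: [-1.2, -0.1, -0.8]
gripper_width: 0.01
finger_force: 0.0
```

Request:
step_arm --pt "0 0 0 0 0 8.5 255" --pt "0 0 0 0 0 8.5 255" --pt "0 0 0 0 0 8.5 255" --pt "0 0 0 0 0 8.5 255" --pt "0 0 0 0 0 8.5 255" --pt "0 0 0 0 0 8.5 255" --pt "0 0 0 0 0 8.5 255" --pt "0 0 0 0 0 8.5 255"

```text
clock: 7.5
tcp_pos: [0.5109, 0.1511, 0.1599]
orientation: [-0.001, 0.367, 0.93, -0.001]
contact_force: [-0.4, -0.1, -0.6]
gripper_width: 0.0006
finger_force: 0.0
```

Request:
step_arm --pt "0 0 0 0 0 8.5 255" --pt "0 0 0 0 0 8.5 255" --pt "0 0 0 0 0 8.5 255" --pt "0 0 0 0 0 8.5 255" --pt "0 0 0 0 0 8.5 255" --pt "0 0 0 0 0 8.5 255" --pt "0 0 0 0 0 8.5 255" --pt "0 0 0 0 0 8.5 255"

```text
clock: 8.3
tcp_pos: [0.5109, 0.1511, 0.1599]
orientation: [-0.001, 0.824, 0.566, -0.002]
contact_force: [0.3, 0.7, 0.3]
gripper_width: 0.0007
finger_force: 0.0
```

```bash
python3 - <<'E'
from h import *
lev();print(todo(-97,-5))
cv2.imwrite("pics/w5.png",grab_frame("wrist")[:,:,::-1])
E
```

```text
t 8.3 tcp [0.5109 0.1511 0.1599] psi -21.1 fix [112.6 -36.5] F [0.3 0.7 0.3] w 0.0007 q [ 0.24  0.07  2.   -0.    1.07  0.61]
ang -0.04748274035532582 72.7011986408262
[-20.83  -3.93]
```

Request:
step_arm --pt "-4.2 -0.8 0 0 0 1.5 255" --pt "-4.2 -0.8 0 0 0 0 255" --pt "-4.2 -0.7 0 0 0 0 255" --pt "-4.2 -0.7 0 0 0 0 255" --pt "-4 -0.7 0 0 0 0 255" --pt "0 0 4 0 0 0 255" --pt "0 0 0 0 0 0 255" --pt "0 0 0 0 0 0 255"

```text
clock: 9.15
tcp_pos: [0.3987, -0.0274, 0.1201]
orientation: [-0.001, 0.83, 0.558, -0.001]
contact_force: [0.1, -0.9, 0.3]
gripper_width: 0.0002
finger_force: 0.0
```

```bash
python3 - <<'E'
from h import *
rep();print(todo(-97,-3))
w=grab_frame("wrist")[:,:,::-1]; t=grab_frame("top")[:,:,::-1]
t=cv2.resize(t[140:275,280:420],(415,400),interpolation=cv2.INTER_CUBIC)
w=cv2.resize(w[:350],(385,210))
cv2.imwrite("pics/c6.png",np.hstack([t,np.vstack([w,np.zeros((190,385,3),np.uint8)])]))
i=camera_info("wrist");print([proj("wrist",np.array([*W(-72.5,y),.0735]),i)*[385/640,.6] for y in(-28,28)],proj("wrist",np.array([*W(-97,-3),.05]),i)*[385/640,.6])
E
```

```text
t 9.15 tcp [ 0.3987 -0.0274  0.1201] psi -22.1 fix [-95.6  -3.8] F [ 0.1 -0.9  0.3] w 0.0002 q [-0.13 -0.15  2.29  0.    1.    0.26]
[-0.14 -0.08]
[array([213.08242818, 118.98927038]), array([159.06883456, 117.98791549])] [188.86670216 132.98732806]
```

View pics/c6.png

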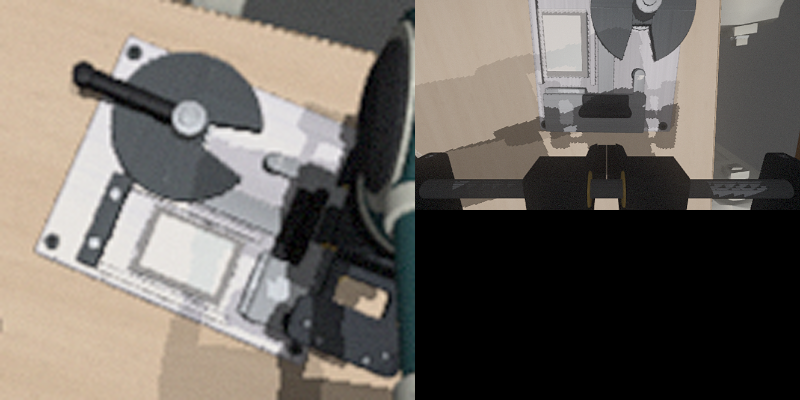

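The cam is right: the lever lies along +x and the notch faces the roller. The wrist view shows the paddle at about (605,105), with the closed fingers behind it. Next I'll descend and push.

Request:
step_arm --pt "0 0 3 0 0 0 255" --pt "0 0 3 0 0 0 255" --pt "0 0 0.4 0 0 0 255" --pt "0 0 0 0 0 0 255" --pt "0.5 0 0 0 0 0 255" --pt "0.5 0 0 0 0 0 255" --pt "0.5 0 0 0 0 0 255" --pt "0 0 0 0 0 0 255"

```text
clock: 10.05
tcp_pos: [0.4069, -0.013, 0.0577]
orientation: [0.001, 0.83, 0.558, 0.001]
contact_force: [-0.3, -0.4, 0.4]
gripper_width: 0.0004
finger_force: 0.0
```

Request:
step_arm --pt "0.5 0 0 0 0 0 255" --pt "0.5 0 0 0 0 0 255" --pt "0.5 0 0 0 0 0 255" --pt "0.4 0 0 0 0 0 255" --pt "0 0 0 0 0 0 255"

```text
clock: 10.55
tcp_pos: [0.4129, 0.0048, 0.0566]
orientation: [-0.0, 0.83, 0.558, 0.0]
contact_force: [1.5, -0.5, -0.1]
gripper_width: 0.0006
finger_force: 0.0
```

```bash
python3 -c "
from h import *
rep()"
```

```text
t 10.55 tcp [0.4129 0.0048 0.0566] psi -22.2 fix [-60.4  -4.1] F [ 1.5 -0.5 -0.1] w 0.0006 q [-0.05 -0.02  2.32  0.    0.84  0.34]
```

Request:
step_arm --pt "0.4 0 0 0 0 0 255" --pt "0.3 0 0 0 0 0 255" --pt "0.2 0 0 0 0 0 255" --pt "0 0 0 0 0 0 255"

```text
clock: 10.95
tcp_pos: [0.416, 0.0127, 0.0564]
orientation: [-0.0, 0.83, 0.558, -0.0]
contact_force: [-0.7, -1.7, -0.0]
gripper_width: 0.0004
finger_force: 0.5
```

Request:
step_arm --pt "0.2 0 0 0 0 0 255" --pt "0 0 0 0 0 0 255"

```text
clock: 11.15
tcp_pos: [0.4167, 0.0144, 0.0564]
orientation: [-0.0, 0.83, 0.558, -0.0]
contact_force: [0.1, -2.2, -0.9]
gripper_width: 0.0004
finger_force: 0.8
```

Request:
step_arm --pt "0.2 0 0 0 0 0 255" --pt "0 0 0 0 0 0 255"

```text
clock: 11.35
tcp_pos: [0.417, 0.0152, 0.0565]
orientation: [0.0, 0.83, 0.558, -0.001]
contact_force: [-2.3, -7.4, 0.7]
gripper_width: 0.0007
finger_force: 4.0
```

```bash
python3 -c "
from h import *
rep()"
```

```text
t 11.35 tcp [0.417  0.0152 0.0565] psi -22.1 fix [-49.3  -3.8] F [-2.3 -7.4  0.7] w 0.0007 q [-0.02 -0.01  2.31 -0.    0.84  0.37]
```

Request:
step_arm --pt "0.2 0 0 0 0 0 255" --pt "0 0 0 0 0 0 255"

```text
clock: 11.55
tcp_pos: [0.4171, 0.0153, 0.0565]
orientation: [0.001, 0.829, 0.559, -0.003]
contact_force: [-5.8, -16.6, 4.7]
gripper_width: 0.0007
finger_force: 8.8
```

Request:
step_arm --pt "0.2 0 0 0 0 0 255" --pt "0 0 0 0 0 0 255" --pt "0 0 0 0 0 0 255"

```text
clock: 11.85
tcp_pos: [0.4171, 0.0154, 0.0565]
orientation: [0.002, 0.829, 0.559, -0.004]
contact_force: [-7.0, -26.0, 6.7]
gripper_width: 0.0008
finger_force: 13.3
```

```bash
python3 -c "
from h import *
rep()"
```

```text
t 11.85 tcp [0.4171 0.0154 0.0565] psi -22.0 fix [-49.   -3.8] F [ -7.  -26.    6.7] w 0.0008 q [-0.02 -0.01  2.31 -0.01  0.85  0.38]
```

It's hard against the stop at about 27 N with no further motion, so it's home. I'll back off, lift clear and check.

Request:
step_arm --pt "-0.6 0 0 0 0 0 255" --pt "-1 0 0 0 0 0 255" --pt "-1 0 0 0 0 0 255" --pt "0 0 -4 0 0 0 255" --pt "0 0 -4 0 0 0 255" --pt "0 -4 -4 0 0 0 255" --pt "0 -4 -4 0 0 0 255" --pt "0 -4 0 0 0 0 255"

```text
clock: 12.65
tcp_pos: [0.3094, 0.0379, 0.2127]
orientation: [0.002, 0.83, 0.557, 0.005]
contact_force: [0.0, 0.4, 0.2]
gripper_width: 0.0004
finger_force: 0.0
```

Request:
step_arm --pt "-4 0 0 0 0 0 255" --pt "-4 0 0 0 0 0 255" --pt "-4 0 0 0 0 0 255" --pt "-4 0 0 0 0 0 255" --pt "-4 0 0 0 0 0 255" --pt "0 0 0 0 0 0 255" --pt "0 0 0 0 0 0 255"

```text
clock: 13.35
tcp_pos: [0.2308, -0.1483, 0.2074]
orientation: [-0.0, 0.831, 0.556, 0.0]
contact_force: [-0.1, -0.5, -1.1]
gripper_width: 0.0004
finger_force: 0.0
```

```bash
python3 - <<'E'
from h import *
rep()
t=grab_frame("top")[:,:,::-1];cv2.imwrite("pics/top7f.png",t)
cv2.imwrite("pics/top7.png",cv2.resize(t[130:285,220:420],None,fx=3.8,fy=3.8,interpolation=cv2.INTER_CUBIC))
i=camera_info("top")
for n,l,z in(("seat",[(61,22),(61,78),(-15,78),(-15,22)],.026),("pusher36",[(-15,50)],.02),("leverend",[(125,-40)],.056)):
    print(n,[((proj("top",np.array([*W(*p),z]),i)-[220,130])*3.8).round() for p in l])
E
```

```text
t 13.35 tcp [ 0.2308 -0.1483  0.2074] psi -22.5 fix [-272.8  103. ] F [-0.1 -0.5 -1.1] w 0.0004 q [-0.66 -0.56  2.4   0.    1.31 -0.27]
seat [array([392., 282.]), array([354., 369.]), array([474., 421.]), array([511., 333.])]
pusher36 [array([492., 377.])]
leverend [array([333., 133.])]
```

View pics/top7.png

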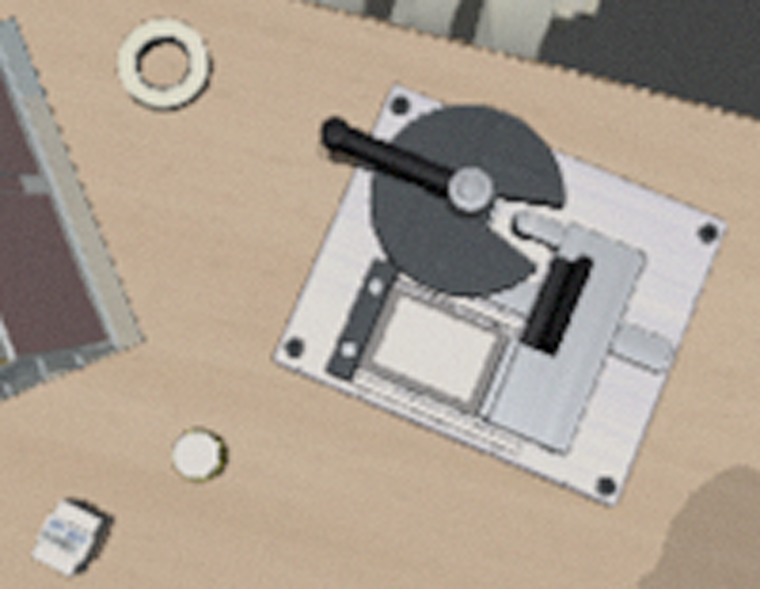

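The tile is against the end stop, with its outer edges near (392,285) and (510,333) as predicted for seated. The roller is in the notch, the lever end is at (335,133), and the bystanders haven't moved.

```bash
python3 -c "
from workcell import manip
print(manip.close_job())"
```

```text
the job is handed in; nothing more can be done
None
```

The job is handed in: I turned the cam to its low point first, then pushed the slide until the tile was hard against the end stop (about 27 N, no further motion), and the final picture shows the tile seated, the arm clear and the carton, jar and tape roll where they were.

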